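# Look into the tall flip-lid canister and snap it shut

## Robot

A 6-joint arm with a two-finger parallel gripper is mounted at the origin on a cart in front of the work surface, level with it; the furniture and walls round the work are solid. World frame = base frame: x ahead of the robot, y to its left, z up, the work surface at z = 0. Lengths are in m, angles in rad, forces in N, time in s.
With the tool pointing down it reaches from about 0.35 to 0.775 m from the base axis. Payload 5.5 kg.
Tool frame: the origin (TCP) lies at the very end of the fingers, on their centre line; the grasp point (between the pads) lies 19 mm behind it; z points along the fingers, y is the line along which they close (so a half turn about z gives the same grasp; the last joint's range is limited). The gripper opens to 85 mm and grips with 20 to 120 N. Pads are 22 mm wide; open, the fingers measure 114 mm over their backs; the gripper's body (76 mm by 85 mm) begins 54 mm behind the grasp point. The pads swing forward as they close: fully open they stand 13 mm farther back than shut.
Start: joints at [-1.312, 0.313, 0.046, 1.304, 0, 1.431], TCP at [0.223, -0.53, 0.231] pointing down, gripper open.
Joint ranges: [-2.76, 2.76], [-0.86, 1.69], [-1.03, 1.26], [-2.2, 2.34], [-1.47, 1.5], [-3.14, 3.14]. Speed limits (rad/s): [2.57, 2.57, 3.14, 3.14, 3.14, 3.14].

## Interface

Orientations are given as a unit quaternion [w, x, y, z].
In Python, from workcell import env, cams, ticket, spotter gives the robot as it stands.
- The arm moves only by the tool jog_arm, never from a script. Its argument "increments" is a list that holds one entry, the list of rows, each a list of 7 numbers: the shift along the tool's x, y, z in units of 0.25 m (1.0 is 0.25 m), then the turn, a rotation vector about the tool's x, y, z in units of 180 degrees (1.0 is 180 degrees), then the closure in counts, from 0 (fully open) to 255 (shut). A call has 1 to 20 rows; each row shifts and turns the commanded pose from where the row before left it, along the tool's axes as they then stand; what a row does not reach is not made up. A row lasts 1/10 s, in which the tool goes at most 50 mm and 8.59 degrees, less where a joint would pass 70% of its speed; a pose out of reach is approached as far as the arm can. A call with a number of a shift or a turn outside -1 to 1 is refused whole. A call with a gripper value outside its range is refused whole. The fingers move at their own pace and stop on an object; "force" is the grip in N (left out, the last holds). Time passes only in rows, so rows that do not move let the fingers close. It gives the time, the measured TCP pose, the force, the opening and the grip force at its end, in the units of the state.
- env.get_state(): the state, without advancing time (a new reading comes with each control period).
- cams.read_camera(name): name is "scene" or "top" or "wrist"; returns a dict with "pixels" (400x640x3 uint8, red, green, blue), "fx", "fy", "cx", "cy" (pixels), "k1" (the pictures are not rectified: a ray, as slopes to the right and down, at radius r is drawn at 1 + k1 r^2 times it, then the intrinsics apply), "xyz" and "attitude" of the camera in the world; the wrist camera has in their place "mount" (4x4, takes a point from camera to tool coordinates, whose origin is the TCP and whose axes are the flange's). Camera axes: x right, y down, z forward; pixel columns grow to the right and rows downward; lengths in m; the calibration is good to about 2 mm. A picture is of the moment at which its call begins: read the wrist's pose just before it. There is no depth.
- ticket.hand_in(): hands the job in; it is judged then, once.
Trained networks look in the newest picture that a camera, given by its name, has taken for a name from the list of things; names that differ only in an ending like _2 or _b are one class to them, and where a whole thing is asked for, a point or a joint stands for the part that bears it (a point fixed in the world has none). Each returns a list of dicts, best first, with "conf" (0 to 1); they miss things now and then, are a little off and sometimes report something else, mostly with a low value. They report only what shows in the picture. A call takes as long as a camera call.
- spotter.find_in(target, camera): "uv" ([column, row] in pixels, amid what is visible of it).
- spotter.cut_out(target, camera): "region" (400x640 bool, what is visible of it) and "uv" ([column, row] in pixels, amid what is visible of it).
- spotter.landmark_of(target, camera): "uv" ([column, row] in pixels: a listed point, or the origin of a listed thing).
The state is a dict: "clock": time; "joint_pos": joint angles; "qvel": joint speeds; "tau": joint torques, N m; "tcp_pos": TCP position; "orientation": TCP orientation; "wrist_force": force on the tool from outside, world axes, zero at the start; "ft_torque": the same for the moment, N m; "finger_gap": finger opening in m; "grip_force": force on a finger pad.
Only numpy, scipy, OpenCV 4.12 (cv2) and the standard library are available. Lean on these libraries where they do the work, as an engineer would, in place of code of your own. Each camera call takes 0.05 s, during which the arm holds its last target. There are 200 camera calls.

## Task

We need to know whether the pastry cutters are in the tall flip-lid canister: press down the thumb button on its front so that the lid pops fully open, keep clear and let it stand open for two seconds so that the bench camera can see inside. Then push the lid down until it snaps shut and stays shut. Leave the low canister closed.

Things in the scene. Friction and masses are not known exactly. Their poses are not given: they have to be found in the camera images.
- tall_canister: White flip-lid canister, 104 mm square, 129 mm high to the top of its flat steel lid, fixed to the worktop; the taller of two of one make (the other is 79 mm high, 136 mm across, and a bystander). Origin: centre of its underside. x points to its back, where the lid's hinge is; its front, with the latch, faces roughly the robot; z up.
- tall_canister_button (a point): Centre of the top of the tall one's round grey thumb button, 28 mm across, on the steel latch housing at its front: 104 mm before the canister's centre, 118 mm above the worktop. Goes straight down 8 mm against a spring (2 to 5 N), frees the lid at about 4 mm. The hook that holds the lid begins 32 mm behind the button's centre and rises 21 mm above its top. Axes as the canister's.
- tall_canister_lid_press (a point): Point on the outer (top) face of the tall one's lid, midway across, 20 mm in from the free front edge: a good place to push. Moves with the lid. z out of the face, x towards the hinge, which is 88 mm along x and 7 mm under the face, 122 mm above the worktop. Shut, the point is 129 mm above the worktop, z up; open, the lid leans back 63 degrees, free edge up.
- tall_canister_lid (a joint): Opening angle of the tall canister's lid in rad: 0 shut, 1.1 fully open. Once the hook lets go, a spring lifts it in about a second and holds it open. Pushed down to 0 from above and behind, it is caught by the hook with a snap (about 7 N at the push point just before); let go earlier, it springs open again.
- tall_canister_latch (a joint): Travel of the tall canister's thumb button in m: 0 up, 0.008 fully pressed. It springs back up, and dips for a moment when the lid snaps shut.
- low_canister_lid (a joint): Opening angle of the low, wide canister's lid in rad: 0 shut. It has the same button and hook, and must stay shut.

How it is judged:
By the outcome, as a careful person would: the job done as asked, in the order asked, and still so for the second after the job is handed in, with the robot touching nothing.
It also fails if it takes over 38 s, if anything falls off the work surface, if the arm or the gripper's body presses on something with over 40 N, if the wrist force passes 120 N, or if a joint passes its speed limit or range.

## Working session

There is one attempt and no reset: what is moved stays moved. The work goes in short steps, Python scripts to look and compute and a tool call to move; the robot and the scene stay as the last step left them, time stands still between calls to the robot, and variables do not carry over. Pictures are saved under pics/ and viewed, at most 10 in all, crops included, and the job is handed in when it is done.

Besides the shell and the picture viewer there is one more tool, called after "Request:" as name(argument=value, ...), one argument or row to a line, values as JSON. jog_arm: Moves the arm, as the interface text tells. Shifts and turns lie within -1 to 1; 1 stands for 0.25 m of shift or 180 degrees of turn. Its arguments: {"type":"object","properties":{"increments":{"type":"array"},"force":{"type":"number"}},"required":["increments"]}

```bash
ls; mkdir -p pics; cat > h.py <<'E'
import numpy as np, cv2
from scipy.spatial.transform import Rotation as R
from workcell import env, cams, ticket, spotter
def q2R(q): return R.from_quat([q[1],q[2],q[3],q[0]]).as_matrix()
def cam(name):
    s=env.get_state(); c=cams.read_camera(name)
    if 'mount' in c:
        T=np.eye(4);T[:3,:3]=q2R(s['orientation']);T[:3,3]=s['tcp_pos'];M=T@np.array(c['mount']);c['R']=M[:3,:3];c['p']=M[:3,3]
    else:
        a=np.array(c['attitude']); c['R']=a if a.shape==(3,3) else q2R(a); c['p']=np.array(c['xyz'])
    return c
def ray(c,uv):
    d=np.array([(uv[0]-c['cx'])/c['fx'],(uv[1]-c['cy'])/c['fy']]);u=d.copy()
    for _ in range(20): u=d/(1+c['k1']*(u@u))
    v=c['R']@np.array([u[0],u[1],1]);return v/np.linalg.norm(v)
def onz(c,uv,z):
    d=ray(c,uv);return c['p']+d*(z-c['p'][2])/d[2]
def tri(L):
    A=np.zeros((3,3));b=np.zeros(3)
    for p,d in L:
        P=np.eye(3)-np.outer(d,d);A+=P;b+=P@p
    x=np.linalg.solve(A,b);return x,[round(float(np.linalg.norm((np.eye(3)-np.outer(d,d))@(x-p))),4) for p,d in L]
def proj(c,X):
    v=c['R'].T@(np.array(X)-c['p']);u=v[:2]/v[2];u=u*(1+c['k1']*(u@u));return u*[c['fx'],c['fy']]+[c['cx'],c['cy']]
def save(c,n): cv2.imwrite('pics/'+n,cv2.cvtColor(c['pixels'],cv2.COLOR_RGB2BGR))
E
cat > a.py <<'E'
from h import *
np.set_printoptions(precision=4,suppress=True)
s=env.get_state();print(s['clock'],s['tcp_pos'],s['orientation'],s['finger_gap'])
L={}
for n in ['scene','top','wrist']:
    c=cam(n);save(c,n+'0.png');print(n,c['p'],c['R'][:,2],c['fx'])
    for t in ['tall_canister','tall_canister_button','tall_canister_lid_press']:
        r=spotter.landmark_of(t,n)[:2]
        print(n,t,[(x['conf'],x['uv']) for x in r])
        if r: 
            L.setdefault(t,[]).append((c['p'],ray(c,r[0]['uv'])))
            print('  onz',onz(c,r[0]['uv'],{'tall_canister':0,'tall_canister_button':.118,'tall_canister_lid_press':.129}[t]))
for t in L:
    if len(L[t])>1: print(t,tri(L[t]))
E
python3 a.py
```

```text
pics
0.0 [ 0.2231 -0.5294  0.2304] [-0.0009  0.9802  0.1981 -0.    ] 0.08538725079566009
scene [ 0.3525 -0.625   0.7369] [ 0.2562  0.6245 -0.7378] 472.536200163863
scene tall_canister [(0.92, [285.9, 187.6])]
  onz [0.5596 0.0555 0.    ]
scene tall_canister_button [(0.54, [233.4, 164.8])]
  onz [0.4543 0.0417 0.118 ]
scene tall_canister_lid_press [(0.88, [265.3, 148.3])]
  onz [0.5223 0.0511 0.129 ]
top [ 0.4189 -0.0757  0.9656] [ 0.1728 -0.0268 -0.9846] 434.46841722164055
top tall_canister [(0.75, [256.6, 209.9])]
  onz [0.5597 0.0475 0.    ]
top tall_canister_button [(0.56, [255.9, 253.3])]
  onz [0.4576 0.0338 0.118 ]
top tall_canister_lid_press [(0.73, [245.5, 220.0])]
  onz [0.5215 0.0525 0.129 ]
wrist [ 0.3001 -0.4982  0.3754] [-0.3014 -0.1258 -0.9452] 278.1806987593797
wrist tall_canister []
wrist tall_canister_button []
wrist tall_canister_lid_press []
tall_canister (array([0.5575, 0.0464, 0.0098]), [0.0007, 0.0007])
tall_canister_button (array([0.4551, 0.033 , 0.1259]), [0.0021, 0.0021])
tall_canister_lid_press (array([0.5222, 0.0527, 0.1276]), [0.0005, 0.0005])
```

View pics/scene0.png

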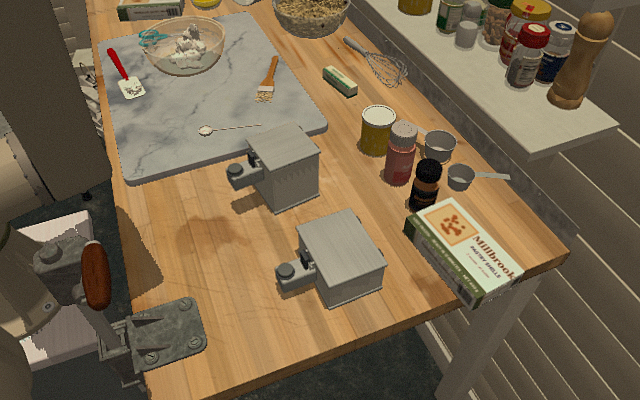

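View pics/top0.png

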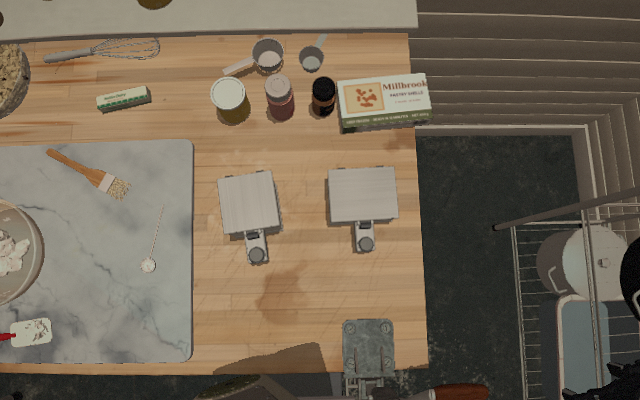

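The tall canister is the left one: scene (285,170) with its button near (237,170), top (250,202) with its button near (257,254). The low one is to its right, with its button at top (365,243). I'll zoom in to pick the lid corners and button centre.

```bash
python3 - <<'E'
import cv2,numpy as np
a=cv2.imread('pics/scene0.png')[115:215,220:330];b=cv2.imread('pics/top0.png')[165:270,210:290]
a=cv2.resize(a,None,fx=4,fy=4,interpolation=3);b=cv2.resize(b,None,fx=4,fy=4,interpolation=3)
o=np.zeros((420,770,3),np.uint8);o[:400,:440]=a;o[:420,450:770]=b;cv2.imwrite('pics/crop0.png',o)
E
```

```text
(no output)
```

View pics/crop0.png

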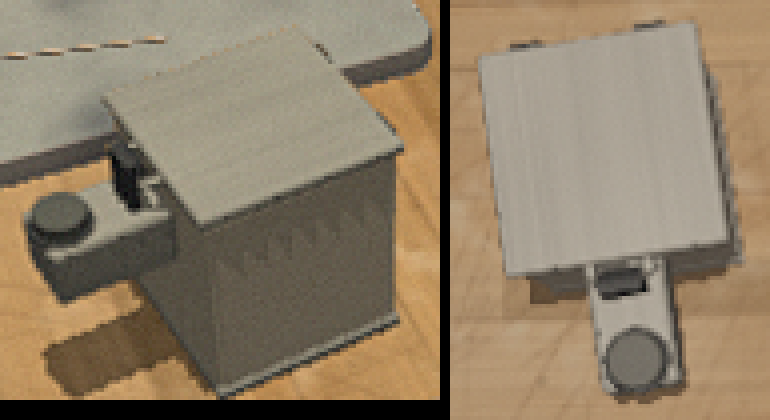

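```bash
python3 - <<'E'
from h import *
np.set_printoptions(precision=4,suppress=True)
cs=cam('scene');ct=cam('top')
P={'btn':((235.5,168.3),(256.5,254)),'fl':((245.75,139.25),(224.25,233.5)),'fr':((270.75,171),(280,225)),'br':((320.5,152),(271.25,171.25)),'bl':((293.25,122),(217.5,179.5))}
X={}
for k,(a,b) in P.items():
    x,e=tri([(cs['p'],ray(cs,a)),(ct['p'],ray(ct,b))]);X[k]=x;z=.118 if k=='btn' else .129
    print(k,x,e,onz(cs,a,z),onz(ct,b,z))
c=sum(X[k] for k in['fl','fr','br','bl'])/4
xa=(X['bl']+X['br']-X['fl']-X['fr']);ya=(X['fl']+X['bl']-X['fr']-X['br'])
print(c,np.degrees(np.arctan2(xa[1],xa[0])),np.degrees(np.arctan2(-ya[0],ya[1])),np.linalg.norm(xa)/2,np.linalg.norm(ya)/2)
d=c-X['btn'];print(d,np.degrees(np.arctan2(d[1],d[0])),np.linalg.norm(d[:2]))
E
```

```text
btn [0.456  0.0329 0.116 ] [0.0003, 0.0003] [0.4554 0.0309 0.118 ] [0.4562 0.0326 0.118 ]
fl [0.4959 0.0938 0.1272] [0.0005, 0.0005] [0.495  0.0918 0.129 ] [0.4962 0.0934 0.129 ]
fr [ 0.5109 -0.0143  0.1305] [0.0006, 0.0006] [ 0.5119 -0.0129  0.129 ] [ 0.5105 -0.0141  0.129 ]
br [0.6179 0.0026 0.1266] [0.0001, 0.0001] [0.617  0.0001 0.129 ] [0.6173 0.0024 0.129 ]
bl [0.6024 0.1088 0.1272] [0.0008, 0.0008] [0.6008 0.1066 0.129 ] [0.6028 0.1083 0.129 ]
[0.5568 0.0477 0.1279] 8.497458219381773 8.11957765230083 0.1079641711959938 0.10829355685886284
[0.1008 0.0148 0.0118] 8.356207857331462 0.10183946740511314
```

```bash
python3 - <<'E'
from h import *
np.set_printoptions(precision=4,suppress=True)
cs=cam('scene');ct=cam('top')
for a,b in [((97,275),(462,390)),((95,243),(440,390)),((205,325),(394,322))]:
    print(tri([(cs['p'],ray(cs,a)),(ct['p'],ray(ct,b))]))
E
```

```text
(array([ 0.2429, -0.2865,  0.323 ]), [0.0014, 0.0014])
(array([ 0.2474, -0.2514,  0.3333]), [0.0014, 0.0014])
(array([ 0.3191, -0.2376,  0.0693]), [0.0041, 0.0041])
```

Request:
jog_arm(
  increments=[
    [[0,0,-0.1,0,0,-0.046,255],[0,0,-0.1,0,0,-0.046,255],[0,0,-0.1,0,0,-0.046,255],[0,0,-0.1,0,0,-0.046,255],[0,0,-0.1,0,0,-0.046,255],[0,0,0,0,0,-0.046,255],[0,0,0,0,0,-0.046,255],[0,0,0,0,0,-0.046,255],[0,0,0,0,0,-0.046,255],[0,0,0,0,0,-0.046,255],[0,0,0,0,0,-0.046,255],[0,0,0,0,0,-0.046,255],[0,0,0,0,0,-0.046,255],[0,0,0,0,0,-0.046,255],[0,0,0,0,0,-0.046,255],[0,0,0,0,0,-0.046,255],[0,0,0,0,0,-0.046,255],[0,0,0,0,0,-0.046,255],[0,0,0,0,0,-0.046,255],[0,0,0,0,0,-0.046,255]],
  ],
  force=40,
)

```text
clock: 2.8
tcp_pos: [0.2233, -0.5299, 0.3563]
orientation: [0.0, -0.077, 0.997, -0.0]
wrist_force: [-0.2, -0.8, 0.9]
finger_gap: -0.0
grip_force: 0.0
```

Request:
jog_arm(
  increments=[
    [[-0.149,0.042,-0.025,0,0,0,255],[-0.149,0.042,-0.025,0,0,0,255],[-0.149,0.042,-0.025,0,0,0,255],[-0.149,0.042,-0.025,0,0,0,255],[-0.149,0.042,-0.025,0,0,0,255],[-0.149,0.042,-0.025,0,0,0,255],[-0.149,0.042,-0.025,0,0,0,255],[-0.016,0.15,0,0,0,0,255],[-0.016,0.15,0,0,0,0,255],[-0.016,0.15,0,0,0,0,255],[-0.016,0.15,0,0,0,0,255],[-0.016,0.15,0,0,0,0,255],[-0.016,0.15,0,0,0,0,255],[-0.016,0.15,0.12,0,0,0,255],[-0.016,0.15,0.12,0,0,0,255],[-0.016,0.15,0.12,0,0,0,255],[-0.016,0.15,0.12,0,0,0,255],[-0.016,0.15,0.12,0,0,0,255],[-0.016,0.15,0.12,0,0,0,255],[0,0,0,0,0,0,255]],
  ],
)

```text
clock: 4.8
tcp_pos: [0.4482, 0.0371, 0.2163]
orientation: [-0.003, -0.076, 0.997, 0.001]
wrist_force: [-0.3, 0.3, 0.5]
finger_gap: -0.0002
grip_force: 0.0
```

```bash
python3 - <<'E'
from h import *
np.set_printoptions(precision=4,suppress=True)
s=env.get_state();print(s['clock'],s['tcp_pos'],s['joint_pos'],s['wrist_force'],q2R(s['orientation']))
c=cam('wrist');save(c,'w1.png')
for t in ['tall_canister_button','tall_canister_lid_press']:
    r=spotter.landmark_of(t,'wrist')[:1]
    for x in r: print(t,x,onz(c,x['uv'],.117))
print(proj(c,[.4555,.0325,.117]))
E
```

```text
4.8 [0.4482 0.0371 0.2163] [-0.097   0.0831 -0.2788  1.2162  0.0011 -0.2499] [-0.3122  0.2693  0.4772] [[-0.9883 -0.1523 -0.0071]
 [-0.1523  0.9883  0.0018]
 [ 0.0068  0.0028 -1.    ]]
[312.6841 204.0909]
```

View pics/w1.png

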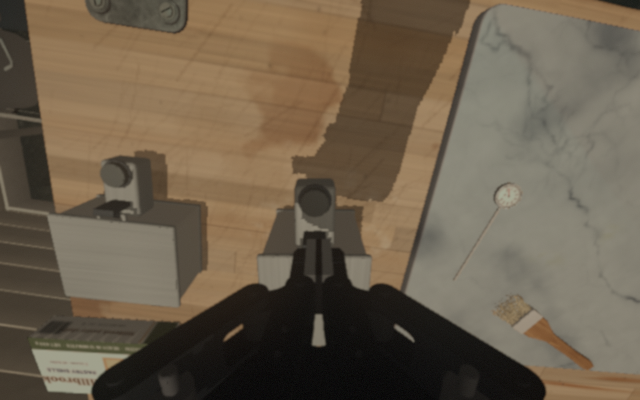

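The wrist view shows the tall canister's button at (314,203), against a prediction of (313,204), so the estimate holds. The shut fingers are just behind it at (318,270), and the low canister's button is at (115,173), well to the side.

```bash
python3 - <<'E'
from h import *
s=env.get_state();print(s['clock'],s['tcp_pos'],s['orientation'])
E
```

```text
4.95 [0.45215237 0.03320241 0.22058243] [ 4.08084929e-04 -7.40892344e-02  9.97251478e-01 -3.28566409e-04]
```

Request:
jog_arm(
  increments=[
    [[0,0,0.1,0,0,0,255],[0,0,0.1,0,0,0,255],[0,0,0.1,0,0,0,255],[0,0,0,0,0,0,255],[0,0,0,0,0,0,255]],
  ],
)

```text
clock: 5.45
tcp_pos: [0.4526, 0.0322, 0.1462]
orientation: [0.001, -0.073, 0.997, -0.0]
wrist_force: [0.9, -0.3, 0.0]
finger_gap: 0.0002
grip_force: 0.0
```

Request:
jog_arm(
  increments=[
    [[0,0,0.05,0,0,0,255],[0,0,0.04,0,0,0,255],[0,0,0.01,0,0,0,255],[0,0,0.01,0,0,0,255],[0,0,0.01,0,0,0,255],[0,0,0,0,0,0,255]],
  ],
)

```text
clock: 6.05
tcp_pos: [0.4522, 0.0331, 0.1154]
orientation: [0.0, -0.074, 0.997, -0.0]
wrist_force: [-0.4, -1.9, 1.3]
finger_gap: -0.0001
grip_force: 0.8
```

Request:
jog_arm(
  increments=[
    [[0,0,0.01,0,0,0,255],[0,0,0.01,0,0,0,255],[0,0,0,0,0,0,255],[0,0,0,0,0,0,255]],
  ],
)

```text
clock: 6.45
tcp_pos: [0.4523, 0.0331, 0.1103]
orientation: [0.0, -0.074, 0.997, -0.0]
wrist_force: [0.4, -1.1, 5.1]
finger_gap: 0.0002
grip_force: 2.4
```

```bash
python3 - <<'E'
from h import *
s=env.get_state();print(s['clock'],s['tcp_pos'],s['wrist_force'])
c=cam('scene');save(c,'s2.png');s=env.get_state();print(s['wrist_force'])
a=c['pixels'][60:260,160:400];cv2.imwrite('pics/s2c.png',cv2.resize(a[:,:,::-1],None,fx=2.5,fy=2.5))
E
```

```text
6.45 [0.45225589 0.03309394 0.11032884] [ 0.41914459 -1.08737282  5.05299172]
[-0.15928907 -2.38431852  4.79613679]
```

View pics/s2c.png

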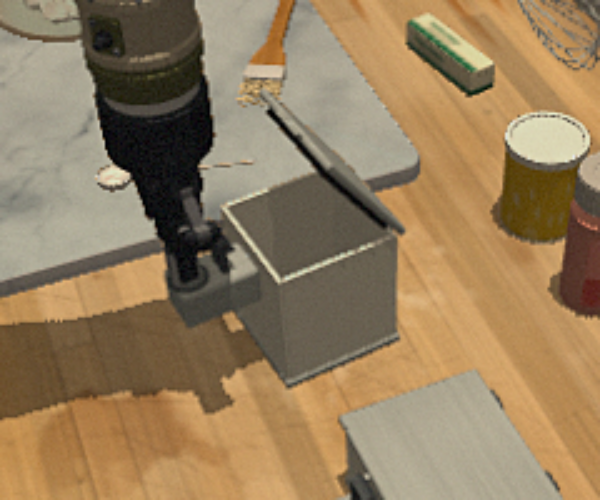

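The lid is fully up and the low canister is untouched. I'll back the arm off towards the robot and let the lid stand open.

Request:
jog_arm(
  increments=[
    [[0,0,-0.08,0,0,0,255],[0,0,-0.08,0,0,0,255],[0.08,0,-0.12,0,0,0,255],[0.08,0,-0.12,0,0,0,255],[0.08,0,-0.12,0,0,0,255],[0.08,0,-0.12,0,0,0,255],[0,0,0,0,0,0,255],[0,0,0,0,0,0,255],[0,0,0,0,0,0,255],[0,0,0,0,0,0,255],[0,0,0,0,0,0,255],[0,0,0,0,0,0,255],[0,0,0,0,0,0,255],[0,0,0,0,0,0,255],[0,0,0,0,0,0,255],[0,0,0,0,0,0,255],[0,0,0,0,0,0,255],[0,0,0,0,0,0,255],[0,0,0,0,0,0,255],[0,0,0,0,0,0,255]],
  ],
)

```text
clock: 8.5
tcp_pos: [0.3726, 0.0215, 0.27]
orientation: [0.0, -0.074, 0.997, -0.0]
wrist_force: [1.0, 0.1, -0.7]
finger_gap: -0.0001
grip_force: 0.0
```

Request:
jog_arm(
  increments=[
    [[0,0,0,0,0,0,255],[0,0,0,0,0,0,255],[0,0,0,0,0,0,255],[0,0,0,0,0,0,255],[0,0,0,0,0,0,255],[0,0,0,0,0,0,255],[0,0,0,0,0,0,255],[0,0,0,0,0,0,255],[0,0,0,0,0,0,255],[0,0,0,0,0,0,255]],
  ],
)

```text
clock: 9.5
tcp_pos: [0.3726, 0.0215, 0.27]
orientation: [0.0, -0.074, 0.997, -0.0]
wrist_force: [0.6, 0.1, 0.3]
finger_gap: -0.0002
grip_force: 0.0
```

```bash
python3 - <<'E'
from h import *
s=env.get_state();print(s['clock'],s['tcp_pos'],s['orientation'])
b=cam('top')['pixels'][100:300,160:400];a=cam('scene')['pixels'][60:260,160:400]
o=np.hstack([a,b]);cv2.imwrite('pics/o3.png',cv2.resize(o[:,:,::-1],None,fx=1.66,fy=1.66))
for t in ['tall_canister_lid_press']:
  L=[]
  for n in ['scene','top']:
    r=spotter.landmark_of(t,n)[:1]; print(r)
    if r: c=cam(n);L.append((c['p'],ray(c,r[0]['uv'])))
  if len(L)==2: print(tri(L))
E
```

```text
9.5 [0.37263009 0.02152028 0.27001352] [ 2.62940344e-06 -7.36659325e-02  9.97282974e-01 -3.04047670e-05]
[{'uv': [284.1, 106.5], 'conf': 0.84}]
[{'uv': [238.1, 187.1], 'conf': 0.76}]
(array([0.56803212, 0.05312124, 0.21426483]), [0.0016, 0.0016])
```

View pics/o3.png

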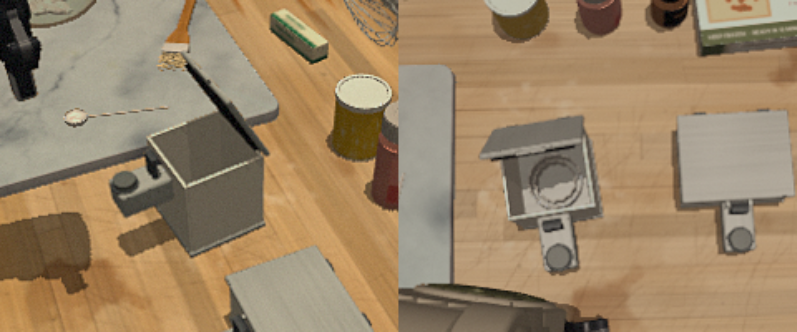

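The lid stands fully open and the view is clear: the round cutters show inside the tall canister at about (555,182) in the right-hand crop. The low canister is shut. It has now been open and clear for over two seconds, so I'll go over and behind the lid.

Request:
jog_arm(
  increments=[
    [[0,0,-0.1,0,0,0,255],[-0.12,0,0,0,0,0,255],[-0.16,0,0,0,0,0,255],[-0.16,0,0,0,0,0,255],[-0.16,0,0,0,0,0,255],[-0.16,0,0,0,0,0,255],[-0.16,0,0,0,0,0,255],[-0.08,0,0,0,0,0,255],[0,0,0.06,0,0,0,255],[0,0,0.1,0,0,0,255],[0,0,0.1,0,0,0,255],[0,0,0.08,0,0,0,255],[0,0,0,0,0,0,255],[0,0,0,0,0,0,255]],
  ],
)

```text
clock: 11.2
tcp_pos: [0.6198, 0.0582, 0.2101]
orientation: [-0.0, -0.074, 0.997, -0.0]
wrist_force: [0.5, -0.1, 0.3]
finger_gap: -0.0002
grip_force: 0.0
```

Request:
jog_arm(
  increments=[
    [[0.062,0,0.012,0,0,0,255],[0.062,0,0.012,0,0,0,255],[0.034,0,0.02,0,0,0,255],[0.034,0,0.02,0,0,0,255],[0.034,0,0.032,0,0,0,255],[0.034,0,0.032,0,0,0,255],[0.024,0,0.038,0,0,0,255],[0.024,0,0.038,0,0,0,255],[0.012,0,0.03,0,0,0,255],[0.012,0,0.03,0,0,0,255],[0,0,0,0,0,0,255]],
  ],
)

```text
clock: 12.3
tcp_pos: [0.5382, 0.0459, 0.1441]
orientation: [0.0, -0.074, 0.997, -0.0]
wrist_force: [0.0, 0.1, 3.0]
finger_gap: 0.0003
grip_force: 1.4
```

```bash
python3 - <<'E'
from h import *
s=env.get_state();print(s['clock'],s['tcp_pos'],s['wrist_force'])
a=cam('scene')['pixels'][60:260,160:400];cv2.imwrite('pics/o4.png',cv2.resize(a[:,:,::-1],None,fx=2,fy=2))
E
```

```text
12.3 [0.53819812 0.045868   0.1440521 ] [0.0170899  0.09649742 3.0221009 ]
```

View pics/o4.png

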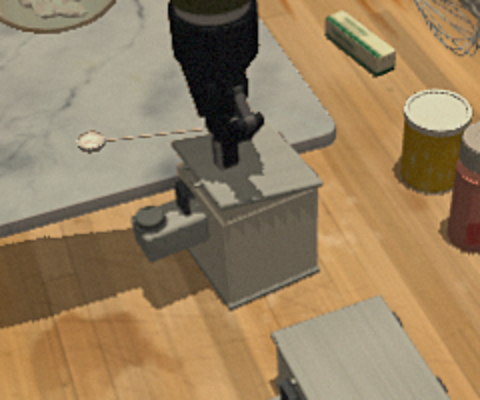

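The fingertips rest on the lid at about (228,165) in the crop, and it is a few degrees short of shut. I'll press it the rest of the way.

Request:
jog_arm(
  increments=[
    [[0.003,0,0.02,0,0,0,255],[0.003,0,0.02,0,0,0,255],[0,0,0.014,0,0,0,255],[0,0,0.008,0,0,0,255],[0,0,0,0,0,0,255],[0,0,0,0,0,0,255]],
  ],
)

```text
clock: 12.95
tcp_pos: [0.536, 0.0456, 0.1288]
orientation: [-0.0, -0.074, 0.997, -0.0]
wrist_force: [-1.9, -1.9, 8.0]
finger_gap: 0.0
grip_force: 4.2
```

Request:
jog_arm(
  increments=[
    [[0,0,0.006,0,0,0,255],[0,0,0.004,0,0,0,255],[0,0,0,0,0,0,255],[0,0,0,0,0,0,255]],
  ],
)

```text
clock: 13.35
tcp_pos: [0.5361, 0.0455, 0.1283]
orientation: [0.0, -0.074, 0.997, -0.001]
wrist_force: [-8.2, -1.4, 21.7]
finger_gap: -0.0001
grip_force: 10.7
```

It has hit a hard stop at 22 N, so the lid should have latched. I'll lift off and check.

Request:
jog_arm(
  increments=[
    [[0,0,-0.02,0,0,0,255],[0,0,-0.06,0,0,0,255],[0,0,-0.15,0,0,0,255],[0,0,-0.15,0,0,0,255],[0.1,0,-0.15,0,0,0,255],[0.15,0,-0.1,0,0,0,255],[0.15,0,0,0,0,0,255],[0.15,0,0,0,0,0,255],[0.1,0,0,0,0,0,255],[0,0,0,0,0,0,255],[0,0,0,0,0,0,255],[0,0,0,0,0,0,255]],
  ],
)

```text
clock: 14.55
tcp_pos: [0.3765, 0.022, 0.2833]
orientation: [0.0, -0.074, 0.997, 0.0]
wrist_force: [1.3, 0.6, -0.1]
finger_gap: 0.0003
grip_force: 0.0
```

```bash
python3 - <<'E'
from h import *
s=env.get_state();print(s['clock'],s['tcp_pos'],s['wrist_force'])
b=cam('top')['pixels'][100:300,160:400];a=cam('scene')['pixels'][60:260,160:400]
o=np.hstack([a,b]);cv2.imwrite('pics/o5.png',cv2.resize(o[:,:,::-1],None,fx=1.66,fy=1.66))
E
```

```text
14.55 [0.37653762 0.02199187 0.28328529] [ 1.32762934  0.61598678 -0.12669465]
```

View pics/o5.png

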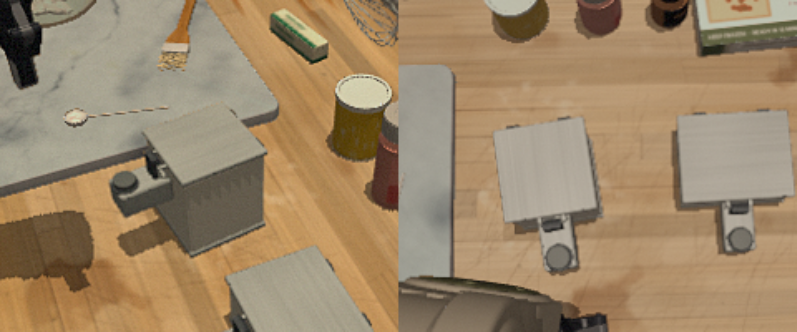

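Both views show the tall canister's lid shut flat under the hook a second after release. The low canister is shut and the arm is clear.

```bash
python3 -c "
from h import *
print(ticket.hand_in())"
```

```text
the job is handed in; nothing more can be done
None
```

The job is done and handed in: I opened the tall canister with its button and left it open and clear for over 2 s (what look like round cutters showed inside), then pushed the lid shut, where it stayed; the low canister was never opened.

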